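# Open the controller box's service panel

## Task

The backup battery in the grey controller box on the desk is due for a change: turn both red-gripped turn buttons a quarter turn aside so that they free the metal service panel, and only then lift the panel out of its frame by its black handle. Lay it down, without dropping it, right side up and flat in the middle of the blue mat and let go, leaving the buttons turned aside and the mug, pen cup and stapler where they are.

Things in the scene. Friction and masses are not known exactly. Their poses are not given: they have to be found in the camera images.
- box: Grey controller box, fixed on the desk, 170 (own x) by 230 (own y) by 60 mm high; origin at the centre of its underside, z up. The panel lies in a recess in its top, 96 by 130 mm, 6 mm deep to a ledge 8 mm wide. The turn buttons pivot on its top face, 84 mm from the centre along own +y (left) and own -y (right). Box and mat may swap sides.
- button_l_pivot (a point): Vertical turning axis of the left (box's own +y side) turn button, a flat brass wing 16 mm wide reaching 32 mm from the axis to its tip and 10 mm behind it, top 6.5 mm above the box's top face, with a red upright grip fin on it. The point lies on the axis at half the fin's height, 79.5 mm above the desk.
- button_l_grip (a point): Middle of the red grip fin of the left (box's own +y side) button: 10 mm thick, 36 mm long, 26 mm high (its top 92.5 mm above the desk), lying along the wing from 24 mm on the tip side of the axis to 12 mm behind it; so this point is 6 mm from the axis. Turns with the button: own y along fin and wing (tip towards own -y), z up.
- button_l (a joint): Angle of that button in rad: 0 = wing points straight in over the panel (own axes as the box's), positive = turned counter-clockwise seen from above, stops at -1.75 and +1.75. It can be turned aside either way; the panel is free of it beyond about 1.15 either way. It stays where it is left; about 0.06 N m turns it.
- button_r_pivot (a point): Vertical turning axis of the right (box's own -y side) turn button, a flat brass wing 16 mm wide reaching 32 mm from the axis to its tip and 10 mm behind it, top 6.5 mm above the box's top face, with a red upright grip fin on it. The point lies on the axis at half the fin's height, 79.5 mm above the desk.
- button_r_grip (a point): Middle of the red grip fin of the right (box's own -y side) button: 10 mm thick, 36 mm long, 26 mm high (its top 92.5 mm above the desk), lying along the wing from 24 mm on the tip side of the axis to 12 mm behind it; so this point is 6 mm from the axis. Turns with the button: own y along fin and wing (tip towards own +y), z up.
- button_r (a joint): Angle of that button in rad: 0 = wing points straight in over the panel (own axes as the box's), positive = turned counter-clockwise seen from above, stops at -1.75 and +1.75. It can be turned aside either way; the panel is free of it beyond about 1.15 either way. It stays where it is left; about 0.06 N m turns it.
- panel_grip (a point): Centre of the panel's black handle, a bar 12 (own x) by 50 (own y) by 28 mm high on the panel's middle. The panel is a loose aluminium plate 92 (own x) by 126 (own y) by 5 mm, 0.14 to 0.28 kg, in the recess with 2 mm play on each side, its top 1 mm below the box's top. The point lies 19 mm above the panel's underside; z up when right side up.
- mat_center (a point): Middle of the top face of the blue mat, fixed on the desk, firm, 200 (own x) by 240 (own y) by 4 mm thick; z up.
- mug_center (a point): Loose blue mug, 80 mm across, 92 mm high; its centre, half-way up.
- pencup_center (a point): Loose grey pen cup with pens, 72 mm across, 95 mm high (pens to 145 mm); centre of the cup.
- stapler_center (a point): Loose black and grey stapler, 130 (own x) by 36 by 46 mm high; its centre.
Things that resemble listed ones, but are neither listed nor needed, are in the scene too. Of the things shaped like the part that bears panel_grip, the aluminium one is meant.

How it is judged (in metres and radians):
On the way, in this order (a step that is already met when the one before it is completed fails the run):
1. both buttons turned aside, the panel still in its frame ((value of joint button_l above 1.15 rad or value of joint button_l below -1.15 rad) and (value of joint button_r above 1.15 rad or value of joint button_r below -1.15 rad) and z of panel_grip in the frame of box below 0.083 m and horizontal distance between panel_grip and box below 0.012 m), for 0.1 s.
2. the panel lifted clear of the box (z of panel_grip in the frame of box above 0.095 m and contact force between panel and box below 0.1 N), for 0.1 s.
At the end, for the whole second after the job is handed in: Both buttons still turned aside (beyond 1.15 rad either way); the panel released and at rest, right side up and flat (within 0.08 rad) on the blue mat, its handle within 40 mm of the mat's middle ((value of joint button_l above 1.15 rad or value of joint button_l below -1.15 rad) and (value of joint button_r above 1.15 rad or value of joint button_r below -1.15 rad) and horizontal distance between panel_grip and mat_center below 0.04 m and z of panel_grip in the frame of mat_center below 0.025 m and angle between panel_grip's own z axis and vertical below 0.08 rad and linear speed of panel below 0.02 m/s); the robot touches nothing.
It fails at once if the panel pulled out while a button still holds it (not ((value of joint button_l above 1.15 rad or value of joint button_l below -1.15 rad) and (value of joint button_r above 1.15 rad or value of joint button_r below -1.15 rad)) and z of panel_grip in the frame of box above 0.088 m).
It fails at once if the panel dropped (falling freely for about 2 cm or more) (contact force between panel and the fingers below 0.05 N and linear speed of panel above 0.6 m/s).
It fails at once if the mug, pen cup or stapler shifted by more than 30 mm or tipped over (distance of any of mug_center, pencup_center, stapler_center from where it was at the start of the episode above 0.03 m or angle between any of mug_center, pencup_center, stapler_center's own z axis and vertical above 0.5 rad).
It also fails if it takes over 64 s, if anything falls off the work surface, if the arm or the gripper's body presses on something with over 40 N, if the wrist force passes 120 N, or if a joint passes its speed limit or range.

## Robot

A 6-joint arm with a two-finger parallel gripper is mounted at the origin on the work surface. World frame = base frame: x ahead of the robot, y to its left, z up, the work surface at z = 0. Lengths are in mm, angles in rad, forces in N, time in s.
With the tool pointing down it reaches from about 350 to 975 mm from the base axis. Payload 7.1 kg.
Tool frame: the origin (TCP) lies at the very end of the fingers, on their centre line; the grasp point (between the pads) lies 19 mm behind it; z points along the fingers, x is the direction in which the jaws open and shut, and the axes are right-handed (so a half turn about z gives the same grasp; the last joint's range is limited). The gripper opens to 88 mm and grips with 3 to 60 N. Pads are 20 mm wide; open, the fingers measure 115 mm over their backs; the gripper's body (75 mm by 178 mm) begins 61 mm behind the grasp point.
Start: joints at [1.101, 0.423, 1.63, -0, 1.089, -0.019], TCP at [272.271, 562.56, 222.675] pointing down, gripper open.
Joint ranges: [-3, 3], [-0.9, 2.11], [0.09, 2.58], [-1.31, 4.45], [0.11, 2.69], [-2.54, 2.54]. Speed limits (rad/s): [2.39, 2.39, 3.01, 3.14, 3.14, 3.14].

## Interface

Orientations are given as a rotation vector (axis times angle).
In Python, from workcell import ctrl gives the robot as it stands. The module is installed in compiled form; this text tells all that it offers.
- The arm moves only by the tool move_arm, never from a script. Its argument "motion" is a list of rows, each a list of 2 entries, a list of its own where there are three numbers: the shift along the tool's x, y, z normalised to -1 to 1, where 1 is 150 mm, then the turn, a rotation vector about the tool's x, y, z normalised to -1 to 1, where 1 is 60 degrees. In form: [[[x, y, z], [rx, ry, rz]], ...]. A call has exactly 5 rows; each row is the pose to reach, as a shift and turn from the pose commanded when the call began, along the tool's axes at that moment; what a row does not reach only later rows make up. A row lasts 1/8 s, in which the tool goes at most 62.5 mm and 10.7 degrees, less where a joint would pass 70% of its speed; a pose out of reach is approached as far as the arm can. A call with a number of a shift or a turn outside -1 to 1 is refused whole. A call with a gripper value outside its range is refused whole. "gripper" is the opening, from 0 (shut) to 1 (fully open), set as the call begins (left out, the last holds). The fingers move at their own pace and stop on an object; the grip force is fixed at half the most. Time passes only in rows, so rows that repeat a pose let the fingers close, or fill a call up. It gives the time, the measured TCP pose, the force and the opening at its end, in the units of the state.
- ctrl.get_obs(): the state, without advancing time (a new reading comes with each control period).
- ctrl.get_image(name): name is "scene" or "top" or "wrist"; returns a dict with "pixels" (480x640x3 uint8, red, green, blue), "camera_matrix" (3x3 intrinsics, pixels), "R" (3x3) and "t" (3): a world point X has camera coordinates R X + t; the wrist camera has in their place "mount" (4x4, takes a point from camera to tool coordinates, whose origin is the TCP and whose axes are the tool frame's). Camera axes: x right, y down, z forward; pixel columns grow to the right and rows downward; lengths in mm; the calibration is good to about 2 mm. A picture is of the moment at which its call begins: read the wrist's pose just before it. There is no depth.
- ctrl.close_job(): hands the job in, once; it reports no verdict.
Trained networks look in the newest picture that a camera, given by its name, has taken for a name from the list of things; names that differ only in an ending like _2 or _b are one class to them, and where a whole thing is asked for, a point or a joint stands for the part that bears it (a point fixed in the world has none). Each returns a list of dicts, best first, with "p" (0 to 1); they miss things now and then, are a little off and sometimes report something else, mostly with a low value. They report only what shows in the picture. A call takes as long as a camera call. They do not tell look-alikes from the thing itself.
- ctrl.boxes_of(camera, name): "location" ([x, y, z] in mm, in world coordinates, good to about 4 mm: the middle of the surface that is visible of it).
- ctrl.regions_of(camera, name): "mask" (480x640 bool, what is visible of it).
- ctrl.pinpoint(camera, name): "location" ([x, y, z] in mm, in world coordinates, good to about 4 mm: a listed point, or the origin of a listed thing).
The state is a dict: "t": time; "qpos": joint angles; "qvel": joint speeds; "joint_torque": joint torques, N m; "ee_pos": TCP position; "orientation": TCP orientation; "ft_force": force on the tool from outside, world axes, zero at the start; "moment": the same for the moment, N m; "width": finger opening in mm.
Only numpy, scipy, OpenCV 4.12 (cv2) and the standard library are available. Lean on these libraries where they do the work, as an engineer would, in place of code of your own. Each camera call takes 0.05 s, during which the arm holds its last target.

## Working session

There is one attempt and no reset: what is moved stays moved. The work goes in short steps, Python scripts to look and compute and a tool call to move; the robot and the scene stay as the last step left them, time stands still between calls to the robot, and variables do not carry over. Pictures are saved under pics/ and viewed, and the job is handed in when it is done.

Besides the shell and the picture viewer there is one more tool, called in YAML: its name, and indented under it one key for each argument. move_arm: Moves the arm, as the interface text tells. Its arguments: {"type":"object","properties":{"motion":{"type":"array","items":{"type":"array"}},"gripper":{"type":"number"}},"required":["motion"]}

```bash
mkdir -p pics; cat > h.py <<'E'
import numpy as np, cv2
from workcell import ctrl
from scipy.spatial.transform import Rotation as Ro
def save(cam,fn):
    im=ctrl.get_image(cam); cv2.imwrite('pics/'+fn,im['pixels'][:,:,::-1]); return im
def proj(im,X):
    c=im['R']@np.array(X)+im['t']; u=im['camera_matrix']@c; return u[:2]/u[2]
E
python3 - <<'E'
from h import *
s=save('scene','s0.png');t=save('top','t0.png');
o=ctrl.get_obs();print(o)
for cam,im in (('top',t),('scene',s)):
    for n in ['box','button_l_pivot','button_l_grip','button_r_pivot','button_r_grip','panel_grip','mat_center','mug_center','pencup_center','stapler_center']:
        for d in ctrl.pinpoint(cam,n)[:4]: print(cam,n,round(d['p'],2),np.round(d['location'],1),np.round(proj(im,d['location'])))
E
```

```text
{'t': 0.1, 'qpos': array([ 1.10099763e+00,  4.23780404e-01,  1.63059697e+00, -3.42312782e-05,
        1.08860199e+00, -1.89928033e-02]), 'qvel': array([ 1.71588222e-04, -2.03362589e-03, -2.94856463e-03, -1.53428020e-04,
       -3.90434241e-04,  8.71245431e-06]), 'joint_torque': array([-2.81298662e-05, -5.45612097e+01, -2.74323785e+01,  6.43944182e-02,
        1.88402814e-02, -4.64981440e-05]), 'ee_pos': array([272.06232859, 562.12442431, 221.97597754]), 'orientation': array([ 2.66109761e+00,  1.66838563e+00, -1.84221330e-03]), 'ft_force': array([-0.78013866, -0.57819712, -0.33432983]), 'moment': array([ 0.06789318,  0.00680738, -0.02678842]), 'width': 87.64346806089804}
top box 0.46 [526.1 259.2  78. ] [226. 244.]
top button_l_pivot 0.44 [527.8 259.3  78.8] [226. 243.]
top button_l_grip 0.44 [528.5 253.8  82.4] [228. 243.]
top button_r_pivot 0.46 [572.9  99.5  78.4] [294. 224.]
top button_r_grip 0.71 [567.1 103.3  79.9] [293. 226.]
top panel_grip 0.8 [550.4 176.9  73.4] [262. 234.]
top panel_grip 0.7 [777.4 178.9  14.6] [265. 145.]
top panel_grip 0.58 [325.6 251.4  17.2] [232. 328.]

[... 292 characters left out ...]
.6 179.7  -0.6] [351. 218.]
scene button_l_pivot 0.5 [523.1 266.8  80.1] [363. 181.]
scene button_l_grip 0.61 [525.9 255.9  79.7] [362. 183.]
scene button_r_pivot 0.65 [573.2  96.5  80.5] [339. 218.]
scene button_r_grip 0.6 [573.8 109.1  79.2] [342. 216.]
scene button_r_grip 0.29 [522.  266.   76.6] [363. 182.]
scene panel_grip 0.76 [779.9 176.8  19.5] [410. 252.]
scene panel_grip 0.69 [327.6 249.5  18.1] [315. 170.]
scene mat_center 0.79 [ 530.3 -229.1    5.1] [251. 292.]
scene mat_center 0.59 [768.3 -24.9  45.4] [363. 286.]
scene mug_center 0.65 [768.1 -23.4  48. ] [363. 285.]
scene mug_center 0.34 [572.6 110.3  82.8] [342. 215.]
scene stapler_center 0.69 [ 569.6 -454.7   21.9] [196. 349.]
```

View pics/s0.png

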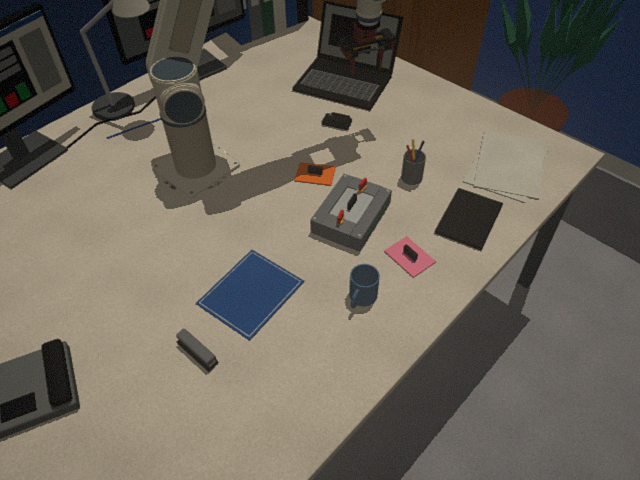

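View pics/t0.png

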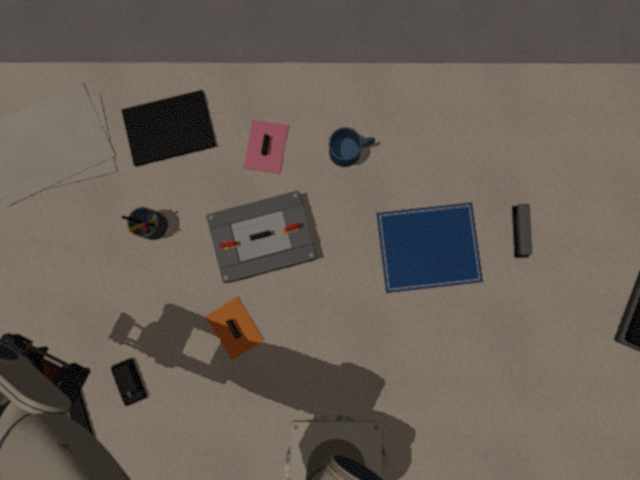

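```bash
python3 - <<'E'
import cv2
t=cv2.imread('pics/t0.png');cv2.imwrite('pics/t0c.png',cv2.resize(t[170:300,180:340],None,fx=4.5,fy=4.5,interpolation=cv2.INTER_CUBIC))
E
```

```text
(no output)
```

View pics/t0c.png

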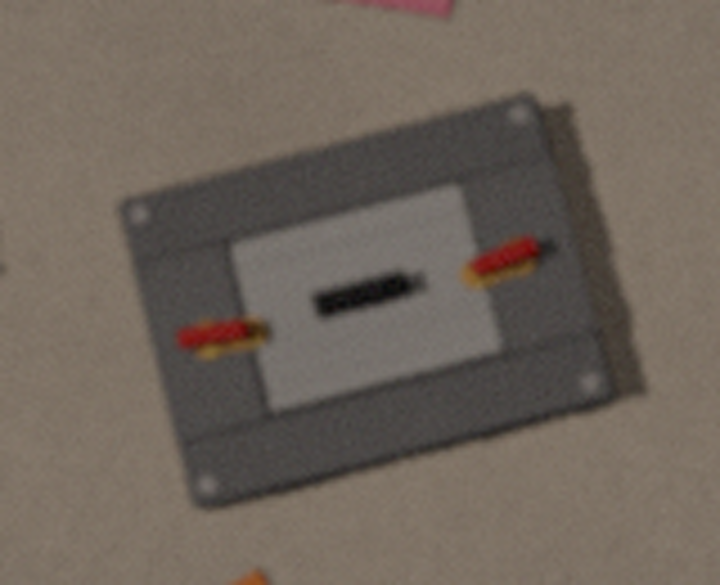

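The candidates for the panel's black handle, in the top picture, are the aluminium plate in the box at (262,234), the pink plate at (265,145) and the orange plate at (232,328). I choose the aluminium one at (262,234). The crop confirms it sits in the frame between the two red fins. The mat is at about (430,248). The box is yawed about 15°, with its left side (+y) on the image's left.

```bash
cat >> h.py <<'E'
def plan(p,yaw):
    """shift/turn in move units from measured pose to vertical-down pose with tool x at yaw(deg)"""
    o=ctrl.get_obs(); R=Ro.from_rotvec(o['orientation'])
    y=np.radians(yaw); x=np.array([np.cos(y),np.sin(y),0]); z=np.array([0,0,-1.]); T=np.stack([x,np.cross(z,x),z],1)
    d=R.inv().apply(np.array(p)-o['ee_pos'])
    rv=(R.inv()*Ro.from_matrix(T)).as_rotvec()
    print('t',round(o['t'],2),'ee',np.round(o['ee_pos'],1),'w',round(o['width'],1),'yaw',np.round(np.degrees(np.arctan2(R.as_matrix()[1,0],R.as_matrix()[0,0])),1),'shift',np.round(d/150,3),'turn',np.round(np.degrees(rv)/60,3),'F',np.round(o['ft_force'],1))
E
python3 - <<'E'
from h import *
plan([530,180,300],15.5)
im=save('wrist','w0.png');print(im['mount'],im['camera_matrix'])
E
```

```text
t 1.1 ee [272.3 562.6 222.7] w 87.7 yaw 64.2 shift [-1.547  2.658 -0.515] turn [-0.    -0.     0.811] F [ 0.9 -0.5  0.2]
[[ 9.99999805e-01  4.21544537e-04 -4.61748589e-04  6.36376302e-01]
 [-2.80990460e-04  9.62750956e-01  2.70389567e-01 -7.33240083e+01]
 [ 5.58530140e-04 -2.70389384e-01  9.62750886e-01 -1.62564796e+02]
 [ 0.00000000e+00  0.00000000e+00  0.00000000e+00  1.00000000e+00]] [[362.73581824   0.         324.55694714]
 [  0.         362.73581824 239.23132171]
 [  0.           0.           1.        ]]
```

move_arm:
  motion:
    - [[-0.75,1,-0.5],[0,0,0]]
    - [[-0.75,1,-0.5],[0,0,0]]
    - [[-0.75,1,-0.5],[0,0,0]]
    - [[-0.75,1,-0.5],[0,0,0]]
    - [[-0.75,1,-0.5],[0,0,0]]

```text
t: 1.78
ee_pos: [358.7, 395.8, 298.1]
orientation: [-2.663, -1.666, -0.002]
ft_force: [0.2, 0.8, -0.7]
width: 87.9
```

move_arm:
  motion:
    - [[-0.75,1,0],[0,0,0]]
    - [[-0.75,1,0],[0,0,0]]
    - [[-0.75,1,0],[0,0,0]]
    - [[-0.75,1,0],[0,0,0]]
    - [[-0.75,1,0],[0,0,0]]

```text
t: 2.4
ee_pos: [443.9, 230.3, 296.9]
orientation: [-2.661, -1.669, 0.002]
ft_force: [0.1, -0.1, -0.2]
width: 88.0
```

move_arm:
  motion:
    - [[-0.05,0.65,0],[0,0,0.8]]
    - [[-0.05,0.65,0],[0,0,0.8]]
    - [[-0.05,0.65,0],[0,0,0.8]]
    - [[-0.05,0.65,0],[0,0,0.8]]
    - [[-0.05,0.65,0],[0,0,0.81]]

```text
t: 3.02
ee_pos: [528.1, 182.6, 297.0]
orientation: [-3.113, -0.424, 0.002]
ft_force: [-1.5, -0.4, 0.6]
width: 87.6
```

```bash
cat >> h.py <<'E'
def wcam(im,o):
    T=np.eye(4);T[:3,:3]=Ro.from_rotvec(o['orientation']).as_matrix();T[:3,3]=o['ee_pos'];return T@im['mount']
def px2w(im,C,u,v,z):
    K=im['camera_matrix'];d=C[:3,:3]@np.linalg.solve(K,[u,v,1.]);return C[:3,3]+d*(z-C[2,3])/d[2]
def wproj(im,C,X):
    c=np.linalg.inv(C)@np.append(X,1);u=im['camera_matrix']@c[:3];return u[:2]/u[2]
E
python3 - <<'E'
from h import *
plan([530,180,300],15.5)
o=ctrl.get_obs();im=save('wrist','w1.png');C=wcam(im,o)
for n in ['box','button_l_pivot','button_l_grip','button_r_pivot','button_r_grip','panel_grip']:
    for d in ctrl.pinpoint('wrist',n)[:3]: print(n,round(d['p'],2),np.round(d['location'],1),np.round(wproj(im,C,d['location'])))
E
```

```text
t 3.02 ee [528.1 182.6 297. ] w 87.6 yaw 15.5 shift [ 0.007  0.02  -0.02 ] turn [-0.     0.001  0.   ] F [-1.5 -0.4  0.6]
button_l_pivot 0.79 [528.9 264.4  79.8] [347. 133.]
button_l_pivot 0.45 [547.7 179.3  73.8] [341. 216.]
button_l_grip 0.66 [528.6 253.3  82.2] [343. 143.]
button_r_pivot 0.74 [570.7  97.5  79.5] [340. 291.]
button_r_grip 0.78 [564.4 101.8  79.8] [336. 286.]
panel_grip 0.86 [783.  182.3  18.8] [517. 253.]
panel_grip 0.78 [332.9 254.5  22.1] [174.  93.]
panel_grip 0.73 [549.6 180.3  76.5] [343. 216.]
```

View pics/w1.png

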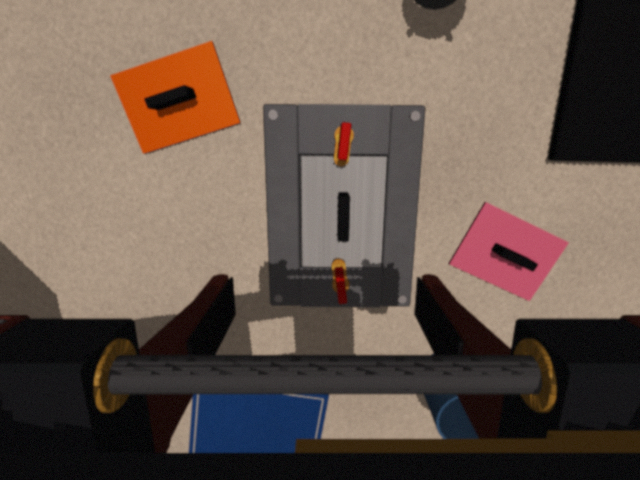

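The wrist picture shows the box square to the tool, with the left fin at (343,143), the handle at (343,216) and the right fin at (340,283). The lookalike plates are off to the sides at (170,97) and (514,256). Next I'll measure the box and fin axes precisely.

```bash
python3 - <<'E'
from h import *
o=ctrl.get_obs();im=save('wrist','w2.png');C=wcam(im,o)
P=im['pixels'].astype(int)
c=[px2w(im,C,u,v,60)[:2] for u,v in [(263.5,104),(425,104),(411,306),(270,306)]]
print(np.round(c,1),'mean',np.mean(c,0))
for a,b in ((0,3),(1,2),(3,2),(0,1)): d=c[a]-c[b] if a<2 and b>1 else c[b]-c[a]; print(np.linalg.norm(d),np.degrees(np.arctan2(d[1],d[0])))
red=((P[...,0]>110)&(P[...,1]<60)&(P[...,2]<60)).astype(np.uint8)
red2=((P[...,0]>70)&(P[...,1]<0.4*P[...,0])&(P[...,2]<0.4*P[...,0])).astype(np.uint8)
n,l,st,ce=cv2.connectedComponentsWithStats(red2)
for i in range(1,n):
    if st[i,4]>60 and 250<ce[i,0]<420 and ce[i,1]<320:
        pts=np.argwhere(l==i)[:,::-1]; w=np.array([px2w(im,C,u,v,85)[:2] for u,v in pts]);m=w.mean(0);e,V=np.linalg.eigh(np.cov(w.T));d=V[:,1];print('red',st[i],ce[i],m,np.degrees(np.arctan2(d[1],d[0])))
cv2.imwrite('pics/w2c.png',cv2.resize(im['pixels'][95:315,255:435,::-1],None,fx=2.7,fy=2.7,interpolation=cv2.INTER_CUBIC))
for n in ['button_l_pivot','button_l_grip','button_r_pivot','button_r_grip','panel_grip']:
    for d in ctrl.pinpoint('wrist',n)[:3]: print(n,round(d['p'],2),np.round(d['location'],1))
E
```

```text
[[439.2 267. ]
 [600.4 312.4]
 [662.9  91.6]
 [498.9  45.4]] mean [550.34811452 179.11852558]
229.5443922987848 105.07036052676821
229.4585644475781 105.79329110775258
170.37202005252968 15.741427453160126
167.4758932333336 15.717418691477604
red [338 120  13  39 367] [343.91825613 138.90190736] [528.19798148 255.87860772] 99.97273103784609
red [335 266  11  35 265] [340.07924528 282.67169811] [567.98685856 107.04840696] 111.78573082460032
button_l_pivot 0.88 [525.5 264.3  81.1]
button_l_grip 0.58 [526.  255.6  81.9]
button_r_pivot 0.59 [570.6  99.1  84.4]
button_r_grip 0.82 [568.3 104.   79. ]
panel_grip 0.97 [548.2 182.3  74.9]
panel_grip 0.88 [331.4 250.4  24. ]
```

View pics/w2c.png

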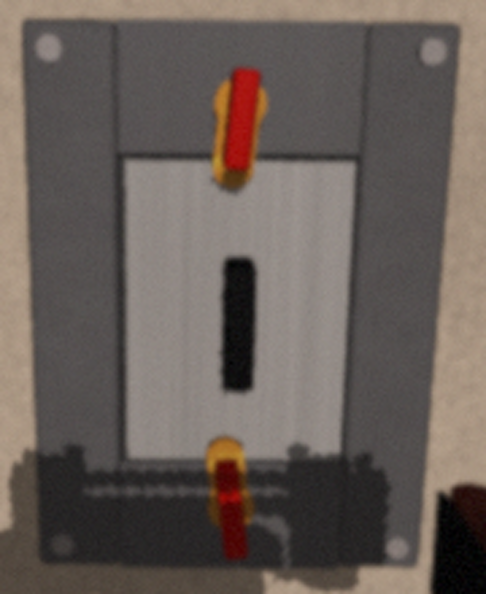

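```bash
python3 - <<'E'
from h import *
plan([527.9,260,110],10.5)
E
```

```text
t 3.67 ee [528.8 180.  297.7] w 88.0 yaw 15.6 shift [ 0.137 -0.515  1.251] turn [ 0.    -0.     0.085] F [-0.2  0.6 -0.8]
```

move_arm:
  motion:
    - [[0.137,-0.515,0.6],[0,0,0.085]]
    - [[0.137,-0.515,0.9],[0,0,0.085]]
    - [[0.137,-0.515,1],[0,0,0.085]]
    - [[0.137,-0.515,1],[0,0,0.085]]
    - [[0.137,-0.515,1],[0,0,0.085]]
  gripper: 0.5

```text
t: 4.3
ee_pos: [528.8, 260.0, 149.2]
orientation: [-3.128, -0.286, -0.003]
ft_force: [-0.8, 0.2, 0.7]
width: 44.5
```

```bash
python3 - <<'E'
from h import *
plan([527.9,260,71],10.5)
o=ctrl.get_obs();im=save('wrist','w3.png');C=wcam(im,o)
print(wproj(im,C,[527.9,260,92.5]))
E
```

```text
t 4.3 ee [528.8 260.  149.2] w 44.5 yaw 10.5 shift [-0.007 -0.001  0.521] turn [-0.    -0.002 -0.001] F [-0.8  0.2  0.7]
[321.69191581 257.7705518 ]
```

View pics/w3.png

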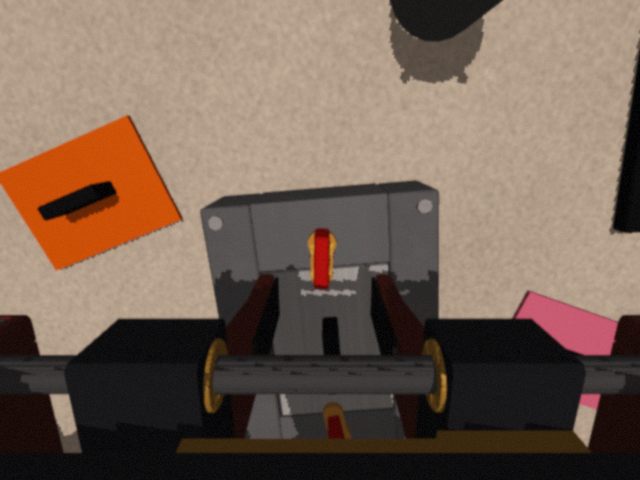

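```bash
python3 - <<'E'
from h import *
o=ctrl.get_obs();im=ctrl.get_image('wrist');C=wcam(im,o)
print(C[:3,3],px2w(im,C,321.5,229.5,92.5),px2w(im,C,321.5,280,92.5))
for n in ['button_l_pivot','button_l_grip']:
    for d in ctrl.pinpoint('wrist',n)[:3]: print(n,round(d['p'],2),np.round(d['location'],1))
for c in [(203,209),(437,190)]: print(px2w(im,C,*c,60))
cv2.imwrite('pics/w4c.png',cv2.resize(im['pixels'][215:305,270:370,::-1],None,fx=6,fy=6,interpolation=cv2.INTER_CUBIC))
E
```

```text
[516.27421667 332.91665154 312.52889691] [525.0369465  278.17125227  92.5       ] [531.10856143 244.8545383   92.5       ]
button_l_pivot 0.81 [527.8 263.3  83.1]
button_l_grip 0.58 [525.8 254.   81.5]
[441.38799373 269.63234552  60.        ]
[600.43061844 312.57383212  60.        ]
```

View pics/w4c.png

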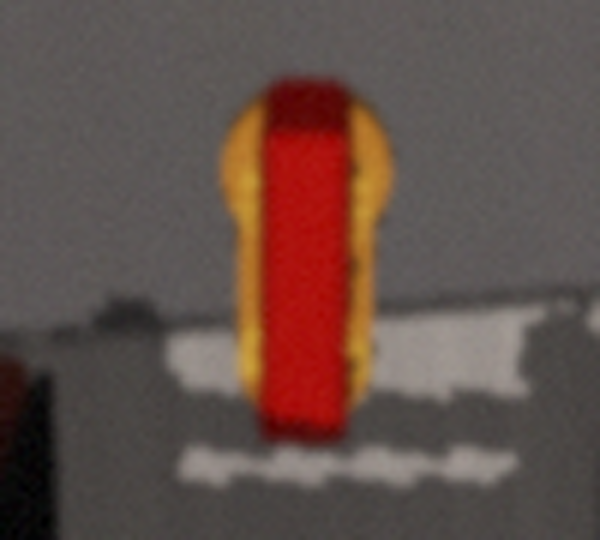

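```bash
python3 - <<'E'
from h import *
o=ctrl.get_obs();im=ctrl.get_image('wrist');C=wcam(im,o)
for v,z in ((236.5,92.5),(287.5,92.5),(228,66.5)): print(px2w(im,C,321.5,v,z))
# predicted
piv=np.array([527.9,260]);a=np.radians(100.5);d=np.array([np.cos(a),np.sin(a)])
for s in (12,0,-24): print(wproj(im,C,[*(piv+s*d),92.5]),wproj(im,C,[*(piv+s*d),66.5]))
E
```

```text
[525.68147782 273.65472342  92.5       ]
[531.87368439 239.6322705   92.5       ]
[525.71679861 272.71407992  66.5       ]
[321.0219533  239.30473569] [321.26044914 229.24976145]
[321.08925513 257.39097643] [321.31817821 245.699463  ]
[321.21836435 292.08691598] [321.42937163 277.38364571]
```

Seen close, the left fin is centred between the fingers at column 321 and aligned with the tool. I'll descend and grip it.

move_arm:
  motion:
    - [[-0.005,-0.01,0.25],[0,0,0]]
    - [[-0.005,-0.01,0.4],[0,0,0]]
    - [[-0.005,-0.01,0.5],[0,0,0]]
    - [[-0.005,-0.01,0.52],[0,0,0]]
    - [[-0.005,-0.01,0.52],[0,0,0]]

```text
t: 5.18
ee_pos: [527.3, 261.5, 70.3]
orientation: [-3.128, -0.286, -0.001]
ft_force: [-0.7, -0.4, -0.6]
width: 44.1
```

move_arm:
  motion:
    - [[0,0,0],[0,0,0]]
    - [[0,0,0],[0,0,0]]
    - [[0,0,0],[0,0,0]]
    - [[0,0,0],[0,0,0]]
    - [[0,0,0],[0,0,0]]
  gripper: 0

```text
t: 5.8
ee_pos: [526.6, 261.4, 69.9]
orientation: [3.128, 0.287, -0.001]
ft_force: [-2.6, -0.7, 3.9]
width: 9.4
```

move_arm:
  motion:
    - [[0,0,0],[0,0,0.15]]
    - [[0,0,0],[0,0,0.3]]
    - [[0,0,0],[0,0,0.45]]
    - [[0,0,0],[0,0,0.6]]
    - [[0,0,0],[0,0,0.75]]

```text
t: 6.42
ee_pos: [526.4, 261.4, 69.9]
orientation: [2.997, -0.94, -0.001]
ft_force: [-2.2, 0.1, 5.1]
width: 10.0
```

move_arm:
  motion:
    - [[0,0,0],[0,0,0.15]]
    - [[0,0,0],[0,0,0.3]]
    - [[0,0,0],[0,0,0.45]]
    - [[0,0,0],[0,0,0.6]]
    - [[0,0,0],[0,0,0.68]]

```text
t: 7.05
ee_pos: [526.3, 261.5, 69.8]
orientation: [2.483, -1.923, -0.001]
ft_force: [-4.2, 0.4, 4.2]
width: 9.7
```

move_arm:
  motion:
    - [[0,0,0],[0,0,0]]
    - [[0,0,0],[0,0,0]]
    - [[0,0,0],[0,0,0]]
    - [[0,0,0],[0,0,0]]
    - [[0,0,-0.1],[0,0,0]]
  gripper: 0.35

```text
t: 7.68
ee_pos: [526.0, 261.0, 84.2]
orientation: [2.485, -1.918, -0.002]
ft_force: [-0.0, -1.0, 0.5]
width: 30.5
```

```bash
python3 - <<'E'
from h import *
plan([572.8,98.7,150],22)
E
```

```text
t 7.67 ee [526.  261.   84.2] w 30.5 yaw -75.3 shift [ 1.126 -0.026 -0.438] turn [ 0.002  0.002 -1.622] F [-0.  -1.   0.5]
```

move_arm:
  motion:
    - [[0,0,-0.3],[0,0,0]]
    - [[0,0,-0.6],[0,0,0]]
    - [[0.3,0,-0.7],[0,0,-0.15]]
    - [[0.6,0,-0.7],[0,0,-0.3]]
    - [[0.9,0,-0.7],[0,0,-0.45]]
  gripper: 0.5

```text
t: 8.3
ee_pos: [561.6, 129.7, 191.4]
orientation: [-2.869, 1.277, -0.003]
ft_force: [0.3, -0.3, 0.4]
width: 44.1
```

move_arm:
  motion:
    - [[0,0,0],[0,0,-0.2]]
    - [[0,0,0],[0,0,-0.4]]
    - [[0,0,0],[0,0,-0.6]]
    - [[0,0,0],[0,0,-0.8]]
    - [[0,0,0],[0,0,-1]]

```text
t: 8.93
ee_pos: [561.2, 130.8, 190.8]
orientation: [-3.137, -0.157, -0.002]
ft_force: [0.7, -0.0, 0.5]
width: 43.9
```

```bash
python3 - <<'E'
from h import *
plan([572.8,98.7,150],22)
E
```

```text
t 8.93 ee [561.2 130.8 190.8] w 43.9 yaw 5.7 shift [0.055 0.22  0.272] turn [ 0.    -0.001 -0.271] F [ 0.7 -0.   0.5]
```

move_arm:
  motion:
    - [[0.055,0.22,0.272],[0,0,-0.15]]
    - [[0.055,0.22,0.272],[0,0,-0.271]]
    - [[0.055,0.22,0.272],[0,0,-0.271]]
    - [[0.055,0.22,0.272],[0,0,-0.271]]
    - [[0.055,0.22,0.272],[0,0,-0.271]]

```text
t: 9.55
ee_pos: [572.6, 99.0, 149.6]
orientation: [3.086, 0.589, 0.002]
ft_force: [-0.5, 0.2, -0.2]
width: 43.8
```

```bash
python3 - <<'E'
from h import *
plan([572.8,98.7,71],22)
o=ctrl.get_obs();im=save('wrist','w5.png');C=wcam(im,o)
cv2.imwrite('pics/w5c.png',cv2.resize(im['pixels'][90:330,240:400,::-1],None,fx=2.5,fy=2.5,interpolation=cv2.INTER_CUBIC))
for n in ['button_l_grip','button_r_pivot','button_r_grip']:
    for d in ctrl.pinpoint('wrist',n)[:3]: print(n,round(d['p'],2),np.round(d['location'],1))
piv=np.array([572.8,98.7]);a=np.radians(112);d=np.array([np.cos(a),np.sin(a)])
for s in (24,0,-12): print(wproj(im,C,[*(piv+s*d),92.5]),wproj(im,C,[*(piv+s*d),66.5]))
E
```

```text
t 9.55 ee [572.6  99.  149.6] w 43.8 yaw 21.6 shift [-0.001  0.002  0.524] turn [ 0.    -0.001 -0.007] F [-0.5  0.2 -0.2]
button_r_pivot 0.62 [571.5 100.8  80.4]
button_r_grip 0.96 [565.8 100.4  78.7]
[322.85829047 221.3847336 ] [323.00298378 212.94991568]
[323.16191036 258.06695059] [323.27332643 246.26865611]
[323.30741272 275.64599981] [323.40342233 262.30249978]
```

View pics/w5c.png

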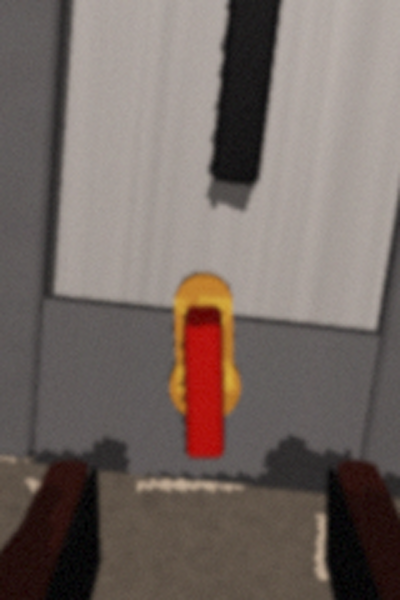

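The right fin is aligned with the tool, at about column 322 with its top face on rows 220–273, close to the prediction. I'll descend, grip and turn it.

move_arm:
  motion:
    - [[-0.005,-0.005,0.25],[0,0,0]]
    - [[-0.005,-0.005,0.4],[0,0,0]]
    - [[-0.005,-0.005,0.5],[0,0,0]]
    - [[-0.005,-0.005,0.52],[0,0,0]]
    - [[-0.005,-0.005,0.52],[0,0,0]]

```text
t: 10.38
ee_pos: [571.7, 99.2, 71.3]
orientation: [3.086, 0.59, 0.001]
ft_force: [0.5, -1.3, 0.1]
width: 43.6
```

move_arm:
  motion:
    - [[0,0,0],[0,0,0]]
    - [[0,0,0],[0,0,0]]
    - [[0,0,0],[0,0,0]]
    - [[0,0,0],[0,0,0]]
    - [[0,0,0],[0,0,0]]
  gripper: 0

```text
t: 11.0
ee_pos: [570.7, 98.9, 71.1]
orientation: [3.086, 0.59, -0.002]
ft_force: [-3.5, -1.8, 7.0]
width: 9.7
```

move_arm:
  motion:
    - [[0,0,0],[0,0,0.15]]
    - [[0,0,0],[0,0,0.3]]
    - [[0,0,0],[0,0,0.45]]
    - [[0,0,0],[0,0,0.6]]
    - [[0,0,0],[0,0,0.75]]

```text
t: 11.62
ee_pos: [570.2, 98.9, 71.1]
orientation: [3.074, -0.643, -0.003]
ft_force: [-5.2, -1.8, 6.9]
width: 9.8
```

move_arm:
  motion:
    - [[0,0,0],[0,0,0.15]]
    - [[0,0,0],[0,0,0.3]]
    - [[0,0,0],[0,0,0.45]]
    - [[0,0,0],[0,0,0.6]]
    - [[0,0,0],[0,0,0.75]]

```text
t: 12.25
ee_pos: [569.9, 99.2, 71.0]
orientation: [2.593, -1.771, -0.004]
ft_force: [-5.7, -0.2, 7.2]
width: 10.1
```

move_arm:
  motion:
    - [[0,0,0],[0,0,0]]
    - [[0,0,0],[0,0,0]]
    - [[0,0,0],[0,0,0]]
    - [[0,0,0],[0,0,0]]
    - [[0,0,-0.1],[0,0,0]]
  gripper: 0.35

```text
t: 12.88
ee_pos: [570.5, 99.0, 85.4]
orientation: [2.598, -1.763, -0.003]
ft_force: [-0.8, 0.2, 0.3]
width: 30.9
```

```bash
python3 - <<'E'
from h import *
plan([550.3,179.1,180],15.5)
E
```

```text
t 12.88 ee [570.5  99.   85.4] w 30.9 yaw -68.3 shift [-0.546 -0.071 -0.631] turn [ 1.000e-03  2.000e-03 -1.397e+00] F [-0.8  0.2  0.3]
```

move_arm:
  motion:
    - [[0,0,-0.3],[0,0,0]]
    - [[0,0,-0.6],[0,0,0]]
    - [[-0.3,-0.07,-0.7],[0,0,-0.15]]
    - [[-0.546,-0.07,-0.7],[0,0,-0.3]]
    - [[-0.546,-0.07,-0.7],[0,0,-0.45]]
  gripper: 0.5

```text
t: 13.5
ee_pos: [550.4, 181.3, 192.5]
orientation: [-2.942, 1.097, -0.002]
ft_force: [-0.0, -0.8, 0.1]
width: 44.2
```

move_arm:
  motion:
    - [[0,0,0],[0,0,-0.17]]
    - [[0,0,0],[0,0,-0.34]]
    - [[0,0,0],[0,0,-0.51]]
    - [[0,0,0],[0,0,-0.68]]
    - [[0,0,0],[0,0,-0.85]]

```text
t: 14.12
ee_pos: [551.1, 179.2, 192.0]
orientation: [-3.129, -0.274, -0.002]
ft_force: [0.1, -0.0, -0.4]
width: 44.0
```

```bash
python3 - <<'E'
from h import *
plan([550.3,179.1,65],15.5)
o=ctrl.get_obs();im=save('wrist','w6.png');C=wcam(im,o)
for n in ['button_l_grip','button_r_grip','panel_grip']:
    for d in ctrl.pinpoint('wrist',n)[:3]: print(n,round(d['p'],2),np.round(d['location'],1))
piv=np.array([550.3,179.1]);a=np.radians(105.5);d=np.array([np.cos(a),np.sin(a)])
for s in (25,0,-25): print(wproj(im,C,[*(piv+s*d),87]),wproj(im,C,[*(piv+s*d),59]))
save('top','t6.png'); 
t=cv2.imread('pics/t6.png');cv2.imwrite('pics/t6c.png',cv2.resize(t[170:300,180:340],None,fx=4,fy=4,interpolation=cv2.INTER_CUBIC))
E
```

```text
t 14.12 ee [551.1 179.2 192. ] w 44.0 yaw 10.0 shift [-0.006 -0.     0.847] turn [-0.    -0.001 -0.092] F [ 0.1 -0.  -0.4]
button_l_grip 0.61 [518.2 258.3  81. ]
button_r_grip 0.7 [572.5  96.6  78.3]
panel_grip 0.82 [782.2 180.3  18.8]
panel_grip 0.8 [333.6 250.5  24. ]
panel_grip 0.58 [549.4 181.3  76.2]
[319.05776643 205.54494671] [319.5343573  199.35989147]
[322.31687079 237.66077524] [322.49450738 228.77054964]
[325.42149    268.25427798] [325.32649113 256.90780744]
```

View pics/w6.png

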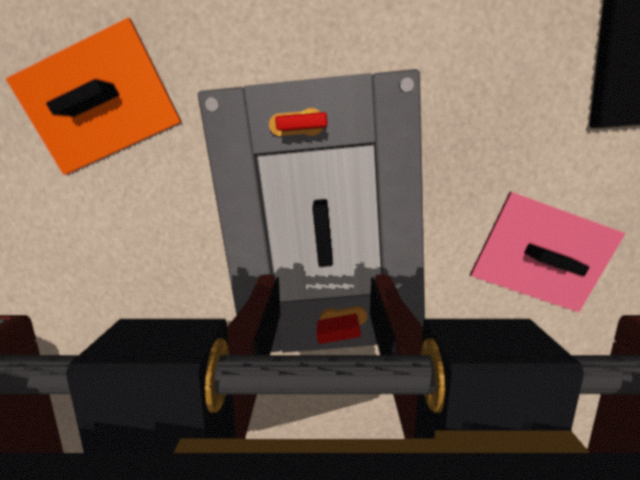

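View pics/t6c.png

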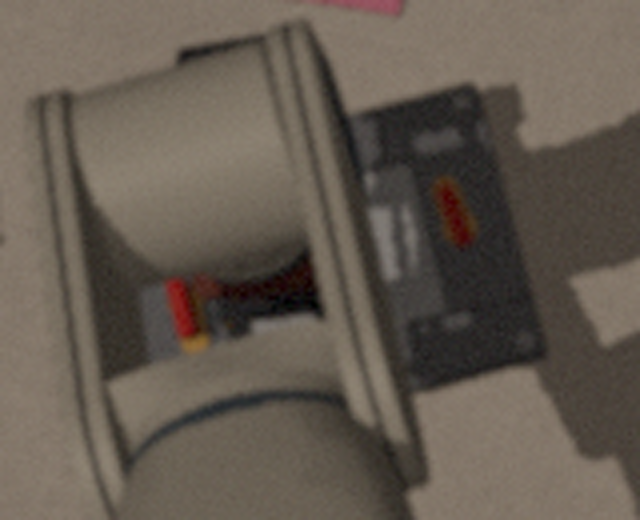

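Both fins now lie across the box, at (300,121) and (340,328) in the wrist picture, and clear of the panel edge. The aluminium handle is where predicted, at (323,233). I'll descend and grip the handle.

move_arm:
  motion:
    - [[-0.005,-0.005,0.25],[0,0,-0.092]]
    - [[-0.005,-0.005,0.5],[0,0,-0.092]]
    - [[-0.005,-0.005,0.7],[0,0,-0.092]]
    - [[-0.005,-0.005,0.85],[0,0,-0.092]]
    - [[-0.005,-0.005,0.85],[0,0,-0.092]]

```text
t: 15.0
ee_pos: [548.8, 179.3, 62.0]
orientation: [3.114, 0.411, -0.005]
ft_force: [-0.2, 0.3, 0.5]
width: 44.2
```

move_arm:
  motion:
    - [[0,0,0],[0,0,0]]
    - [[0,0,0],[0,0,0]]
    - [[0,0,0],[0,0,0]]
    - [[0,0,0],[0,0,0]]
    - [[0,0,0],[0,0,0]]
  gripper: 0

```text
t: 15.62
ee_pos: [550.3, 179.8, 64.1]
orientation: [-3.114, -0.414, -0.001]
ft_force: [-1.7, -0.7, 6.3]
width: 11.6
```

move_arm:
  motion:
    - [[0,0,-0.03],[0,0,0]]
    - [[0,0,-0.08],[0,0,0]]
    - [[0,0,-0.15],[0,0,0]]
    - [[0,0,-0.25],[0,0,0]]
    - [[0,0,-0.35],[0,0,0]]

```text
t: 16.25
ee_pos: [550.2, 179.8, 117.2]
orientation: [-3.114, -0.414, -0.001]
ft_force: [-0.6, -0.2, -2.2]
width: 11.5
```

```bash
python3 - <<'E'
from h import *
plan([550.3,179.1,180],15.5)
save('scene','s7.png')
t=cv2.imread('pics/s7.png');cv2.imwrite('pics/s7c.png',cv2.resize(t[130:290,260:460],None,fx=4,fy=3.7,interpolation=cv2.INTER_CUBIC))
E
```

```text
t 16.25 ee [550.2 179.8 117.2] w 11.5 yaw 15.2 shift [-0.     0.004 -0.419] turn [-0.    -0.001 -0.006] F [-0.6 -0.2 -2.2]
```

View pics/s7c.png

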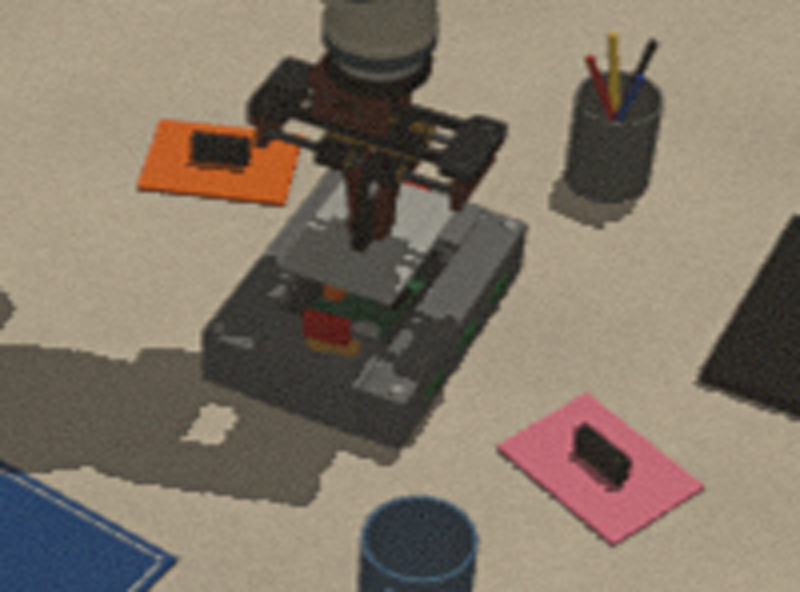

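The panel hangs level in the gripper, clear of the box with the battery bay open beneath it. I'll measure the mat centre from its corners and raise the panel.

```bash
python3 - <<'E'
from h import *
im=ctrl.get_image('top');P=im['pixels'].astype(int)
m=((P[...,2]>1.5*P[...,0])&(P[...,2]>P[...,1]+25)).astype(np.uint8);m[:, :360]=0;m[:190]=0
n,l,st,ce=cv2.connectedComponentsWithStats(m);i=1+np.argmax(st[1:,4])
ct=cv2.findContours((l==i).astype(np.uint8),cv2.RETR_EXTERNAL,cv2.CHAIN_APPROX_NONE)[0]
r=cv2.minAreaRect(max(ct,key=len));print(st[i],r)
K=im['camera_matrix'];R=im['R'];t=im['t'];c=-R.T@t
def w(u,v,z=4):
    d=R.T@np.linalg.solve(K,[u,v,1]);return c+d*(z-c[2])/d[2]
print([np.round(w(*q)[:2]) for q in cv2.boxPoints(r)],w(*r[0]))
for cam in('top','scene'):
  if cam=='scene':ctrl.get_image(cam)
  print([(round(d['p'],2),np.round(d['location'])) for d in ctrl.pinpoint(cam,'mat_center')])
E
```

```text
[ 382  208   95   79 6086] ((429.1456298828125, 246.8811798095703), (71.4718246459961, 87.66307067871094), 83.51692199707031)
[array([ 600., -112.]), array([ 626., -328.]), array([ 450., -344.]), array([ 425., -130.])] [ 524.84220841 -228.54278087    4.        ]
[(0.93, array([ 524., -228.,    4.])), (0.46, array([769., -24.,  44.]))]
[(0.88, array([ 529., -230.,    5.]))]
```

move_arm:
  motion:
    - [[0,0,-0.15],[0,0,0]]
    - [[0,0,-0.3],[0,0,0]]
    - [[0,0,-0.4],[0,0,0]]
    - [[0,0.2,-0.5],[0,0,0]]
    - [[0,0.4,-0.5],[0,0,0]]

```text
t: 17.12
ee_pos: [566.3, 121.5, 191.7]
orientation: [-3.114, -0.416, -0.002]
ft_force: [0.9, -0.2, -2.6]
width: 11.7
```

```bash
python3 - <<'E'
from h import *
plan([530,-228,100],5)
E
```

```text
t 17.12 ee [566.3 121.5 191.7] w 11.7 yaw 15.2 shift [-0.847  2.185  0.611] turn [ 0.    -0.001  0.171] F [ 0.9 -0.2 -2.6]
```

move_arm:
  motion:
    - [[-0.08,0.2,0],[0,0,0]]
    - [[-0.16,0.4,0],[0,0,0]]
    - [[-0.24,0.6,0],[0,0,0]]
    - [[-0.32,0.8,0],[0,0,0]]
    - [[-0.4,1,0],[0,0,0]]

```text
t: 17.75
ee_pos: [546.5, -39.6, 190.4]
orientation: [-3.114, -0.415, 0.001]
ft_force: [0.2, -0.4, -2.4]
width: 11.7
```

move_arm:
  motion:
    - [[-0.08,0.2,0],[0,0,0]]
    - [[-0.16,0.4,0],[0,0,0]]
    - [[-0.24,0.6,0],[0,0,0]]
    - [[-0.32,0.8,0],[0,0,0]]
    - [[-0.4,1,0],[0,0,0]]

```text
t: 18.38
ee_pos: [527.8, -200.1, 190.4]
orientation: [-3.114, -0.415, 0.001]
ft_force: [0.7, -0.5, -1.8]
width: 11.4
```

```bash
python3 - <<'E'
from h import *
plan([526,-229,60],-6)
E
```

```text
t 18.38 ee [ 527.8 -200.1  190.4] w 11.4 yaw 15.2 shift [-0.061  0.184  0.869] turn [-0.     0.001  0.353] F [ 0.7 -0.5 -1.8]
```

move_arm:
  motion:
    - [[-0.03,0.1,0.2],[0,0,0.12]]
    - [[-0.061,0.184,0.4],[0,0,0.24]]
    - [[-0.061,0.184,0.6],[0,0,0.353]]
    - [[-0.061,0.184,0.8],[0,0,0.353]]
    - [[-0.061,0.184,0.95],[0,0,0.353]]

```text
t: 19.0
ee_pos: [525.9, -227.9, 46.6]
orientation: [-3.136, 0.165, 0.003]
ft_force: [0.7, 0.1, -2.4]
width: 11.8
```

move_arm:
  motion:
    - [[0,0,0.06],[0,0,0]]
    - [[0,0,0.1],[0,0,0]]
    - [[0,0,0.12],[0,0,0]]
    - [[0,0,0.12],[0,0,0]]
    - [[0,0,0.12],[0,0,0]]

```text
t: 19.62
ee_pos: [527.2, -228.3, 31.0]
orientation: [3.137, -0.165, 0.002]
ft_force: [1.1, -0.7, -2.9]
width: 11.8
```

```bash
python3 - <<'E'
from h import *
plan([526,-229,14],-6)
save('scene','s8.png')
t=cv2.imread('pics/s8.png');cv2.imwrite('pics/s8c.png',cv2.resize(t[220:360,170:340],None,fx=4,fy=4,interpolation=cv2.INTER_CUBIC))
E
```

```text
t 19.62 ee [ 527.2 -228.3   31. ] w 11.8 yaw -6.0 shift [-0.008  0.005  0.113] turn [ 0.    -0.001 -0.   ] F [ 1.1 -0.7 -2.9]
```

View pics/s8c.png

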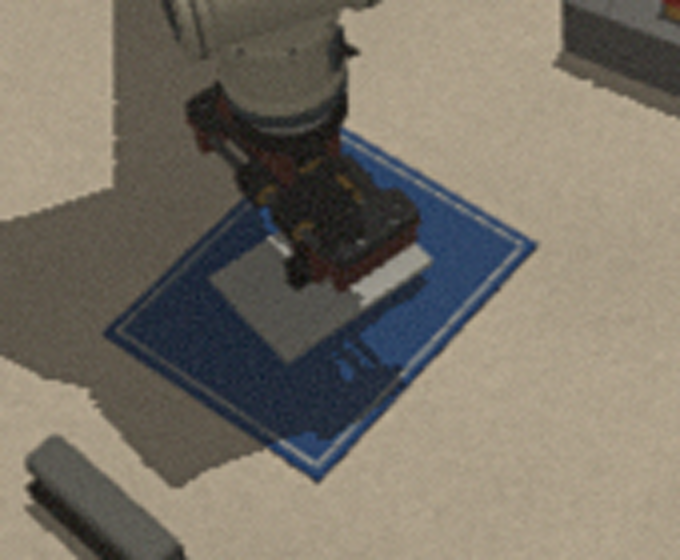

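The panel hovers level over the middle of the mat. I'll lower it gently until it touches.

move_arm:
  motion:
    - [[0,0,0.03],[0,0,0]]
    - [[0,0,0.06],[0,0,0]]
    - [[0,0,0.08],[0,0,0]]
    - [[0,0,0.1],[0,0,0]]
    - [[0,0,0.105],[0,0,0]]

```text
t: 20.3
ee_pos: [526.6, -228.1, 14.3]
orientation: [-3.137, 0.165, 0.001]
ft_force: [-0.1, -0.1, -2.1]
width: 11.8
```

move_arm:
  motion:
    - [[0,0,0.003],[0,0,0]]
    - [[0,0,0.006],[0,0,0]]
    - [[0,0,0.01],[0,0,0]]
    - [[0,0,0.01],[0,0,0]]
    - [[0,0,0.01],[0,0,0]]

```text
t: 20.92
ee_pos: [526.8, -228.2, 14.1]
orientation: [3.137, -0.165, 0.0]
ft_force: [-3.0, 1.5, 7.9]
width: 11.9
```

Contact: the force rose from −2 N to +8 N. I'll release and then retract.

move_arm:
  motion:
    - [[0,0,0],[0,0,0]]
    - [[0,0,0],[0,0,0]]
    - [[0,0,0],[0,0,0]]
    - [[0,0,0],[0,0,0]]
    - [[0,0,0],[0,0,0]]
  gripper: 0.45

```text
t: 21.55
ee_pos: [526.7, -228.1, 13.0]
orientation: [-3.137, 0.165, 0.0]
ft_force: [-0.2, 0.3, -0.3]
width: 39.2
```

move_arm:
  motion:
    - [[0,0,-0.1],[0,0,0]]
    - [[0,0,-0.3],[0,0,0]]
    - [[0,0,-0.6],[0,0,0]]
    - [[0,0,-0.8],[0,0,0]]
    - [[0,0,-1],[0,0,0]]

```text
t: 22.18
ee_pos: [526.9, -228.2, 165.5]
orientation: [3.137, -0.165, 0.002]
ft_force: [-0.2, -0.5, -0.1]
width: 39.4
```

move_arm:
  motion:
    - [[-0.8,0,-0.5],[0,0,0]]
    - [[-0.8,0,-0.5],[0,0,0]]
    - [[-0.8,0,-0.5],[0,0,0]]
    - [[-0.8,0,-0.5],[0,0,0]]
    - [[-0.8,0,-0.5],[0,0,0]]

```text
t: 22.8
ee_pos: [408.4, -215.8, 237.9]
orientation: [3.137, -0.165, 0.001]
ft_force: [-0.2, 0.0, 0.7]
width: 39.8
```

```bash
python3 - <<'E'
from h import *
plan([526,-229,14],-6)
save('top','t9.png');
for n in ['panel_grip','mat_center','button_l_grip','button_l_pivot','button_r_grip','button_r_pivot','mug_center','pencup_center','stapler_center']:
    for d in ctrl.pinpoint('top',n)[:3]: print(n,round(d['p'],2),np.round(d['location'],1))
t=cv2.imread('pics/t9.png');cv2.imwrite('pics/t9c.png',cv2.resize(t[110:340,100:560],None,fx=1.7,fy=1.7,interpolation=cv2.INTER_CUBIC))
save('scene','s9.png');
E
```

```text
t 22.8 ee [ 408.4 -215.8  237.9] w 39.8 yaw -6.0 shift [0.788 0.005 1.493] turn [ 0. -0. -0.] F [-0.2  0.   0.7]
panel_grip 0.87 [779.8 176.8  18.9]
panel_grip 0.86 [ 526.1 -231.5   23.9]
panel_grip 0.79 [327.4 248.7  18.5]
mat_center 0.61 [766.8 -25.8  44.9]
button_l_grip 0.6 [520.9 259.7  81.4]
button_l_pivot 0.6 [525.3 256.9  77.9]
button_l_pivot 0.3 [571.6 102.6  81.1]
button_r_grip 0.43 [574.4 101.2  82.1]
button_r_pivot 0.68 [570.7  99.   79.7]
button_r_pivot 0.51 [522.1 259.5  82. ]
mug_center 0.87 [768.4 -23.4  41.3]
pencup_center 0.81 [577.8 453.4  49.4]
stapler_center 0.74 [ 568.  -454.3   23.5]
```

View pics/t9c.png

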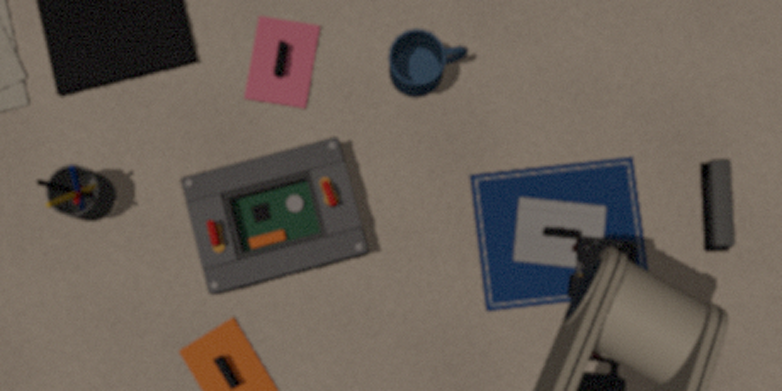

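View pics/s9.png

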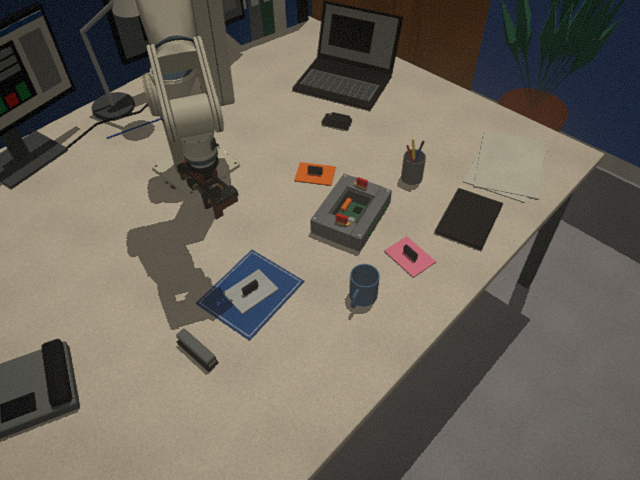

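The final pictures show the panel flat in the middle of the mat at scene (250,289), with the handle up. Both fins lie across the box, the other objects have not moved, and the arm is clear, so I'm handing the job in.

```bash
python3 -c "
from h import *
print(ctrl.close_job())"
```

```text
the job is handed in; nothing more can be done
None
```

I turned both buttons about 85° aside, then lifted the aluminium panel out by its handle. I set it down on the mat until contact showed (about 8 N), let go and moved the arm clear. I handed the job in at about 23 s of the 64 s allowed.

**Panel:** the last check put the handle at (526, −231) mm, within about 3 mm of the mat centre I measured at (525, −229). The pictures show it flat with the handle up.

**Buttons:** in the last pictures both fins still lie across the box.

**Other objects:** the mug, pen cup and stapler read within about 4 mm of where they started, which is within the networks' accuracy.

**Checks that disagreed:**
- The network's height for the handle on the mat was about 1 mm too high (24 mm against 23 mm expected).
- On the last top picture its only mat-centre answer was the mug, which I ignored. I relied on the mat position measured from its outline in an earlier picture.
- The network also gave a few mixed-up button points, so I judged the buttons from the pictures instead.

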